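Set out the wheel-bearing kit on the plywood board

ROBOT

A 6-joint arm with a two-finger parallel gripper is mounted at the origin on the work surface. World frame = base frame: x ahead of the robot, y to its left, z up, the work surface at z = 0. Lengths are in m, angles in rad, forces in N, time in s.
With the tool pointing down it reaches from about 0.3 to 0.875 m from the base axis. Payload 6.4 kg.
Tool frame: the origin (TCP) lies on the centre line of the jaws, within the pads' length; the fingertips stand 22 mm ahead of it and the grasp point (between the pads) lies 3 mm ahead of it; z points along the fingers, y is the line along which they close (so a half turn about z gives the same grasp; the last joint's range is limited). The gripper opens to 85 mm and grips with 20 to 120 N. Pads are 22 mm wide; open, the fingers measure 114 mm over their backs; the gripper's body (76 mm by 85 mm) begins 54 mm behind the grasp point. The pads swing forward as they close: fully open they stand 13 mm farther back than shut.
Start: joints at [0.909, 0.181, 1.607, -0, 1.354, -0.206], TCP at [0.253, 0.516, 0.253] pointing down, gripper open.
Joint ranges: [-2.99, 2.99], [-0.89, 2.07], [0.3, 2.58], [-1.14, 4.28], [0, 2.63], [-3.12, 3.12]. Speed limits (rad/s): [2.57, 2.57, 3.01, 3.14, 3.14, 3.14].

INTERFACE

Orientations are given as a unit quaternion [w, x, y, z].
In Python, from bench import ctrl gives the robot as it stands. The module is installed in compiled form; this text tells all that it offers.
- The arm moves only by the tool servo_tool, never from a script. Its argument "commands" is a list of rows, each a list of 3 entries, a list of its own where there are three numbers: the shift along the tool's x, y, z in mm, then the turn about the tool's z in rad, then the finger opening in mm, from 0 to 85.4. In form: [[[dx, dy, dz], turn, jaw], ...]. A call has 1 to 20 rows; each row shifts and turns the commanded pose from where the row before left it, along the tool's axes as they then stand; what a row does not reach is not made up. A row lasts 1/8 s, in which the tool goes at most 62.5 mm and 10.7 degrees, less where a joint would pass 70% of its speed; a pose out of reach is approached as far as the arm can. A call with a gripper value outside its range is refused whole. The fingers move at their own pace and stop on an object; the grip force is fixed at half the most. Time passes only in rows, so rows that do not move let the fingers close. It gives the time, the measured TCP pose, the force, the opening and the grip force at its end, in the units of the state.
- ctrl.get_obs(): the state, without advancing time (a new reading comes with each control period).
- ctrl.camera(name): name is "side" or "top"; returns a dict with "color" (480x640x3 uint8, red, green, blue), "z_map" (480x640 float32, m along the optical axis (not along the pixel's ray), 0 where there is no reading), "fx", "fy", "cx", "cy" (pixels), "R" (3x3) and "t" (3): a world point X has camera coordinates R X + t. Camera axes: x right, y down, z forward; pixel columns grow to the right and rows downward; lengths in m; the calibration is good to about 2 mm. A picture is of the moment at which its call begins.
- ctrl.hand_in(): hands the job in; it is judged then, once.
The state is a dict: "time_s": time; "q": joint angles; "dq": joint speeds; "joint_efforts": joint torques, N m; "eef_pos": TCP position; "eef_rot": TCP orientation; "wrist_force": force on the tool from outside, world axes, zero at the start; "torque": the same for the moment, N m; "opening": opening from 0.0 (shut) to 1.0 (fully open); "grasp_force": force on a finger pad.
Only numpy, scipy, OpenCV 4.12 (cv2) and the standard library are available. Lean on these libraries where they do the work, as an engineer would, in place of code of your own. Each camera call takes 0.05 s, during which the arm holds its last target. There are 200 camera calls.

TASK

Set out the kit for a wheel-bearing job on the plywood board: seat the bearing flat on the hub flange with the hub's spigot through its bore, stand the large socket midway between the hub and the V-block, and stand the small socket halfway between the large socket and the V-block, in line with them. Stand the tall socket straight behind the large one, towards the board's edge with the steel strip, leaving a gap of about 25 mm between the two. All sockets stay upright, and the spanner lying nearby is left where it is.

Things in the scene. Friction and masses are not known exactly. Their poses are not given: they have to be found in the camera images.
- board: Fixed plywood board, 200 (x) by 340 mm (y), 18 mm thick, with a dark steel strip 12 mm wide, 10 mm high along its rear (+x) edge, away from the robot. Origin at bench height, midway between hub and V-block; wood from x -75 to +125, y -170 to +170 mm; top at z 18 mm. Hub and V-block stand on its y axis, 120 mm either side of the origin (sides may swap). Turned up to 15 degrees.
- hub: Steel wheel hub fixed on the board: a round flange of 90 mm diameter, 14 mm thick, with an upright round spigot of 24 mm diameter at its centre rising 30 mm above the flange's upper face, its top chamfered. Origin at the centre of its underside (on the board's top face), z up.
- vblock: Dark steel V-block fixed on the board, 50 by 50 mm and 45 mm high, with a V groove along its x across the top. Origin at the centre of its underside (on the board's top face), z up; turned up to 12 degrees to the board.
- bearing: Loose steel ball bearing, a flat ring of 62 mm outer diameter, 34 mm bore, 20 mm thick, with a black seal on its upper face, about 0.2 kg. It lies flat on the bench at the start; origin on its axis in its lower face, z up.
- large_socket: Loose steel socket (wrench socket), the widest of three: 48 mm diameter, 50 mm high, about 0.25 kg, with a dark recess in its top. It stands upright on the bench at the start; origin at the centre of its underside, z up, plain round outside, its yaw does not matter.
- small_socket: Loose steel socket, the smallest of three: 24 mm diameter, 32 mm high, about 0.05 kg, with a dark recess in its top. It stands upright on the bench at the start; origin at the centre of its underside, z up, plain round outside, its yaw does not matter.
- tall_socket: Loose steel deep socket, the tallest of three: 32 mm diameter, 75 mm high, about 0.17 kg, with a dark recess in its top. It stands upright on the bench at the start; origin at the centre of its underside, z up, plain round outside, its yaw does not matter.
- spanner: Loose steel spanner, 170 mm long, lying flat on the bench at the robot's left, beyond the loose things; not part of the job. Origin at its underside near its middle, x along its length.
Mind the look-alikes: they are no part of the job. Leave any blue or orange look-alike of the small_socket alone. What is shaped like the large_socket but orange is not meant.

How it is judged:
At the end, for the whole second after the job is handed in: Bearing flat on the hub flange round the spigot; large socket within 15 mm of midway hub to V-block; small one on that line, 45-75 mm centre to centre from large socket and V-block; tall one 48-82 mm behind the large, within 22 mm of the board's middle; all on the board, upright, at rest (horizontal distance between bearing and hub below 0.008 m and z of bearing in the frame of hub between 0.01 and 0.018 m and x of large_socket in the frame of board between -0.015 and 0.015 m and x of small_socket in the frame of board between -0.015 and 0.015 m and y of large_socket in the frame of board between -0.015 and 0.015 m and horizontal distance between small_socket and vblock between 0.045 and 0.075 m and horizontal distance between small_socket and large_socket between 0.045 and 0.075 m and x of tall_socket in the frame of board between 0.03 and 0.1 m and horizontal distance between tall_socket and large_socket between 0.048 and 0.082 m and y of tall_socket in the frame of board between -0.022 and 0.022 m and angle between each of bearing, large_socket, small_socket, tall_socket's own z axis and vertical below 0.1 rad and linear speed of each of bearing, large_socket, small_socket, tall_socket below 0.02 m/s and z of large_socket in the frame of board between 0.014 and 0.023 m and z of small_socket in the frame of board between 0.014 and 0.023 m and z of tall_socket in the frame of board between 0.014 and 0.023 m); the robot touches nothing.
It fails at once if the spanner is shifted by more than 25 mm (distance of spanner from where it was at the start of the episode above 0.025 m).
It also fails if it takes over 96 s, if anything falls off the work surface, if the arm or the gripper's body presses on something with over 40 N, if the wrist force passes 120 N, or if a joint passes its speed limit or range.

## Working session

There is one attempt and no reset: what is moved stays moved. The work goes in short steps, Python scripts to look and compute and a tool call to move; the robot and the scene stay as the last step left them, time stands still between calls to the robot, and variables do not carry over. Pictures are saved under pics/ and viewed, at most 14 in all, crops included, and the job is handed in when it is done.

Besides the shell and the picture viewer there is one more tool, called after "Call:" by a JSON object that holds its "api" and its "payload", one argument or row to a line. servo_tool: Moves the arm, as the interface text tells. Its arguments: {"type":"object","properties":{"commands":{"type":"array"}},"required":["commands"]}

```bash
mkdir -p pics
cat > h.py <<'E'
import numpy as np, cv2
from bench import ctrl
def snap(name,fn):
    c=ctrl.camera(name); cv2.imwrite('pics/'+fn+'.png',c['color'][:,:,::-1]); np.savez('pics/'+fn+'.npz',**{k:np.asarray(v) for k,v in c.items()}); return c
def load(fn): return dict(np.load('pics/'+fn+'.npz'))
def world(c,u,v,z=None):
    "pixel -> world, by depth map or by plane height z"
    d=c['R'].T@np.array([(u-c['cx'])/c['fx'],(v-c['cy'])/c['fy'],1.]); o=-c['R'].T@c['t']
    s=(z-o[2])/d[2] if z is not None else c['z_map'][int(v),int(u)]
    return o+s*d
def cloud(c):
    v,u=np.mgrid[:480,:640]; Z=c['z_map']
    P=np.stack([(u-c['cx'])/c['fx']*Z,(v-c['cy'])/c['fy']*Z,Z],-1)
    return (P-c['t'])@c['R']
E
python3 - <<'E'
from h import *
np.set_printoptions(precision=4,suppress=True)
snap('top','top0');snap('side','side0')
print(ctrl.get_obs())
E
```

```text
{'time_s': 0.1, 'q': array([ 0.9087,  0.1815,  1.6079, -0.    ,  1.3538, -0.2063]), 'dq': array([-0.0014, -0.0024, -0.0033,  0.0015, -0.0016, -0.0007]), 'joint_efforts': array([  0.0008, -44.5878, -35.2241,  -0.0003,   0.0041,  -0.    ]), 'eef_pos': array([0.2528, 0.5159, 0.2525]), 'eef_rot': array([-0.0003,  0.2259,  0.9741, -0.0007]), 'wrist_force': array([-0.0638,  0.1503, -0.1761]), 'torque': array([ 0.022 , -0.0239, -0.004 ]), 'grasp_force': 0.0, 'opening': 1.0005154176464814}
```

View pics/top0.png

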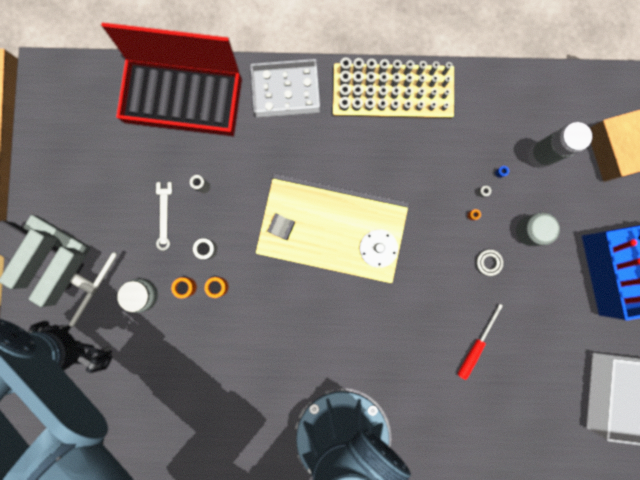

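View pics/side0.png

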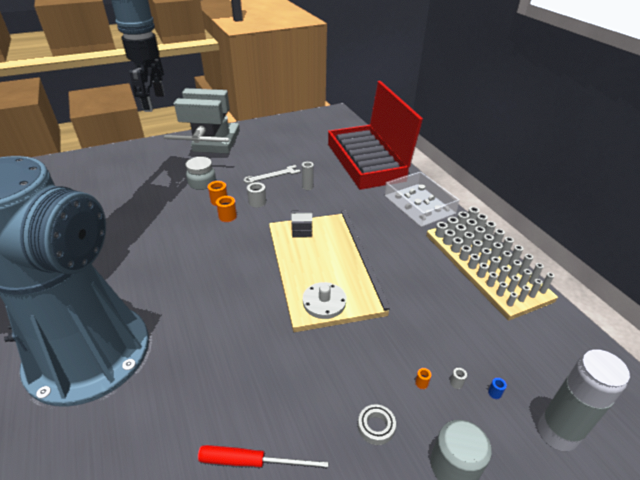

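Top view candidates:
- **Small socket:** steel (485,190). Look-alikes are blue (502,171) and orange (475,214).
- **Large socket:** steel (203,248). Orange look-alikes are at (182,287) and (215,287).
- **Tall socket:** (197,182), which the side view at (307,175) confirms is tall.
- **Bearing:** (489,262).
- **Hub and V-block:** (379,247) and (281,226).
- **Spanner:** (163,215).

I'll take the steel ones and measure them.

```bash
cat > m.py <<'E'
from h import *
np.set_printoptions(precision=4,suppress=True)
c=load('top0');P=cloud(c)
print('cam',-c['R'].T@c['t'],c['fx'])
def obj(n,u,v,r,zlo,zhi):
    Q=P[v-r:v+r+1,u-r:u+r+1].reshape(-1,3); Q=Q[(Q[:,2]>zlo)&(Q[:,2]<zhi)]
    (x,y),rad=cv2.minEnclosingCircle((Q[:,:2]*1000).astype(np.float32))
    print(n,len(Q),'mean',Q.mean(0),'circ',x,y,rad,'zmax',Q[:,2].max())
    return Q
obj('small',485,190,9,.026,.04)
obj('blue',502,171,9,.026,.04)
obj('large',203,248,16,.042,.06)
obj('tall',197,182,14,.066,.09)
obj('bearing',489,262,18,.014,.03)
obj('flange',379,247,24,.027,.037)
obj('spigot',379,247,14,.055,.07)
obj('vb',281,226,18,.045,.075)
obj('spanner',163,215,38,.003,.03)
Q=P[170:290,250:415].reshape(-1,3);Q=Q[(Q[:,2]>.012)&(Q[:,2]<.024)]
r=cv2.minAreaRect((Q[:,:2]*1000).astype(np.float32));print('board',r)
img=cv2.imread('pics/top0.png')
a=cv2.resize(img[150:290,450:530],None,fx=4,fy=4,interpolation=2);b=cv2.resize(img[160:300,140:240],None,fx=4,fy=4,interpolation=2)
cv2.imwrite('pics/crop.png',np.hstack([b,a]))
E
python3 m.py
```

```text
cam [0.4044 0.0565 1.2416] 500.4371702290092
small 54 mean [ 0.6046 -0.3333  0.032 ] circ 604.6098022460938 -333.84820556640625 11.933049201965332 zmax 0.039981808178146214
blue 57 mean [ 0.6543 -0.3772  0.0324] circ 655.1018676757812 -378.33587646484375 12.572795867919922 zmax 0.03944836315992843
large 189 mean [0.4476 0.343  0.0508] circ 447.5556335449219 343.93145751953125 24.163015365600586 zmax 0.05813590875004841
tall 107 mean [0.6027 0.359  0.0752] circ 603.5374145507812 359.40484619140625 16.079654693603516 zmax 0.08137564112377932
bearing 378 mean [ 0.4306 -0.347   0.0213] circ 430.68701171875 -347.659912109375 31.445356369018555 zmax 0.02793008542602323
flange 912 mean [ 0.4587 -0.0751  0.0334] circ 449.3687438964844 -67.73908233642578 56.72950744628906 zmax 0.03699615730586615
spigot 79 mean [ 0.458  -0.0755  0.063 ] circ 458.52752685546875 -75.38687133789062 11.971065521240234 zmax 0.06936829190245843
vb 430 mean [0.5043 0.1595 0.0587] circ 504.1043395996094 159.2751007080078 33.961490631103516 zmax 0.07116289046503703
spanner 2426 mean [0.5308 0.4611 0.0058] circ 529.9628295898438 466.5325927734375 126.78882598876953 zmax 0.02804676312791663
board ((506.0340270996094, 37.29400634765625), (340.7383117675781, 199.58631896972656), 78.95539093017578)
```

View pics/crop.png

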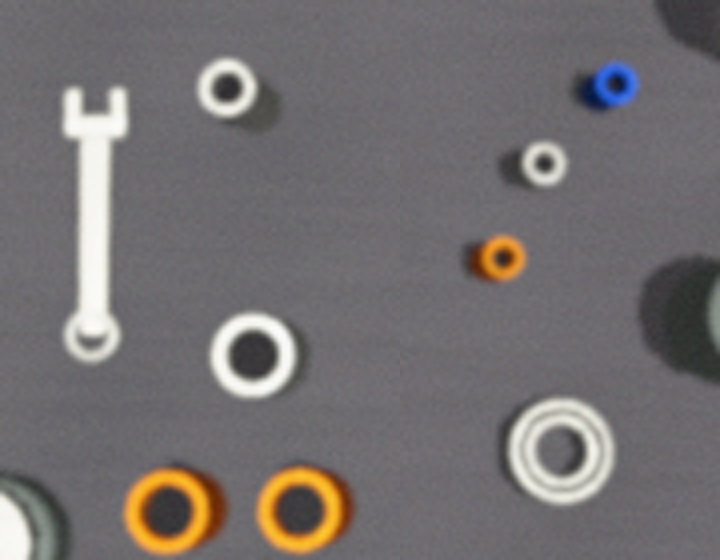

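```bash
cat > go.py <<'E'
import sys; from h import *
from scipy.spatial.transform import Rotation as Ro
T=dict(small=(604.6,-333.6),large=(447.5,343.6),tall=(603.2,359.2),bearing=(430.6,-347.4),hub=(458.4,-75.4),
 Plarge=(481.3,42.0),Ptall=(545.1,29.6),Psmall=(492.7,100.9))
o=ctrl.get_obs();w=o['eef_rot'];R=Ro.from_quat([w[1],w[2],w[3],w[0]]).as_matrix()
p=o['eef_pos']*1000
print('t',round(o['time_s'],2),'p',p.round(1),'yaw',np.degrees(np.arctan2(R[1,1],R[0,1])).round(1),'q',o['q'].round(2))
for a in sys.argv[1:]:
    n,z=a.split(':'); print(a,(R.T@(np.array([*T[n],float(z)])-p)).round(1))
E
python3 go.py large:130
```

```text
t 0.1 p [252.8 515.9 252.5] yaw 63.9 q [ 0.91  0.18  1.61 -0.    1.35 -0.21]
large:130 [-250.7  -68.8  122.5]
```

Call:
{"api": "servo_tool", "payload": {
  "commands": [
    [[-25,-7,0],0,85],
    [[-42,-12,0],0,85],
    [[-50,-14,0],0,85],
    [[-50,-14,0],0,85],
    [[-50,-14,20],0,85],
    [[-25,-6,30],0,85],
    [[-9,-2,40],0,85],
    [[0,0,30],0,85],
    [[0,0,0],0,85]
  ]
}}

```text
time_s: 1.23
eef_pos: [0.4461, 0.3426, 0.1303]
eef_rot: [-0.003, 0.226, 0.974, -0.002]
wrist_force: [-0.0, 0.5, 0.2]
opening: 0.997
grasp_force: 0.0
```

```bash
python3 go.py large:32
```

```text
t 1.23 p [446.1 342.6 130.3] yaw 63.9 q [ 0.44  0.3   1.73  0.    1.12 -0.67]
large:32 [-1.3  2.  98.3]
```

Call:
{"api": "servo_tool", "payload": {
  "commands": [
    [[-1,1,30],0,85],
    [[0,1,38],0,85],
    [[0,0,20],0,85],
    [[0,0,10],0,85],
    [[0,0,0],0,30],
    [[0,0,0],0,30],
    [[0,0,0],0,30],
    [[0,0,0],0,30],
    [[0,0,0],0,30],
    [[0,0,0],0,30]
  ]
}}

```text
time_s: 2.48
eef_pos: [0.451, 0.3458, 0.0369]
eef_rot: [0.001, 0.226, 0.974, 0.001]
wrist_force: [-0.7, 0.0, 5.7]
opening: 0.548
grasp_force: 62.0
```

```bash
python3 go.py large:32 Plarge:150
```

```text
t 2.48 p [451.  345.8  36.9] yaw 63.9 q [ 0.45  0.45  1.75 -0.    0.93 -0.67]
large:32 [ 2.2 -3.5  4.9]
Plarge:150 [-161.1 -259.2 -113.4]
```

Call:
{"api": "servo_tool", "payload": {
  "commands": [
    [[0,0,-20],0,30],
    [[0,0,-40],0,30],
    [[0,0,-40],0,30],
    [[0,0,-13],0,30],
    [[0,0,0],0,30]
  ]
}}

```text
time_s: 3.1
eef_pos: [0.4502, 0.3454, 0.1491]
eef_rot: [0.001, 0.226, 0.974, 0.001]
wrist_force: [0.6, 0.6, -1.9]
opening: 0.548
grasp_force: 62.1
```

```bash
python3 go.py Plarge:150; python3 -c "
from h import *
c=snap('side','s1')"
```

```text
t 3.1 p [450.2 345.4 149.1] yaw 63.9 q [ 0.45  0.28  1.72  0.    1.15 -0.67]
Plarge:150 [-161.5 -258.7   -1.1]
```

Call:
{"api": "servo_tool", "payload": {
  "commands": [
    [[-10,-16,0],0,30],
    [[-22,-35,0],0,30],
    [[-25,-40,0],0,30],
    [[-25,-40,0],0,30],
    [[-25,-40,0],0,30],
    [[-25,-40,0],0,30],
    [[-20,-32,10],0,30],
    [[-11,-16,20],0,30],
    [[0,0,20],0,30],
    [[0,0,15],0,30],
    [[0,0,0],0,30],
    [[0,0,0],0,30]
  ]
}}

```text
time_s: 4.65
eef_pos: [0.4824, 0.041, 0.0835]
eef_rot: [0.0, 0.226, 0.974, -0.0]
wrist_force: [-0.6, 0.7, -1.9]
opening: 0.548
grasp_force: 62.3
```

```bash
python3 go.py Plarge:57
```

```text
t 4.65 p [482.4  41.   83.5] yaw 63.9 q [-0.16  0.21  1.96 -0.    0.97 -1.28]
Plarge:57 [ 1.4  0.4 26.5]
```

Call:
{"api": "servo_tool", "payload": {
  "commands": [
    [[-1,0,15],0,30],
    [[0,0,8],0,30],
    [[0,0,3],0,30],
    [[0,0,1],0,30],
    [[0,0,0],0,30]
  ]
}}

```text
time_s: 5.28
eef_pos: [0.4833, 0.0405, 0.0564]
eef_rot: [0.0, 0.226, 0.974, 0.0]
wrist_force: [0.0, -0.5, -2.0]
opening: 0.548
grasp_force: 62.3
```

Call:
{"api": "servo_tool", "payload": {
  "commands": [
    [[0,0,1],0,30],
    [[0,0,1],0,30],
    [[0,0,0],0,30]
  ]
}}

```text
time_s: 5.65
eef_pos: [0.4834, 0.0404, 0.0549]
eef_rot: [0.0, 0.226, 0.974, -0.0]
wrist_force: [-2.3, -0.9, 5.0]
opening: 0.548
grasp_force: 63.0
```

Call:
{"api": "servo_tool", "payload": {
  "commands": [
    [[0,0,0],0,52],
    [[0,0,0],0,58],
    [[0,0,0],0,70],
    [[0,0,0],0,80],
    [[0,0,-20],0,85],
    [[0,0,-45],0,85],
    [[0,0,-55],0,85]
  ]
}}

```text
time_s: 6.52
eef_pos: [0.4821, 0.0406, 0.1746]
eef_rot: [-0.001, 0.226, 0.974, -0.0]
wrist_force: [2.2, -0.8, -0.3]
opening: 0.993
grasp_force: 0.0
```

```bash
python3 go.py bearing:120
```

```text
t 6.53 p [482.1  40.6 174.6] yaw 63.9 q [-0.16  0.07  1.9  -0.    1.17 -1.28]
bearing:120 [-124.7 -371.    54.6]
```

Call:
{"api": "servo_tool", "payload": {
  "commands": [
    [[-8,-23,0],0,85],
    [[-15,-44,0],0,85],
    [[-17,-52,0],0,85],
    [[-17,-52,0],0,85],
    [[-17,-52,0],0,85],
    [[-17,-52,0],0,85],
    [[-16,-48,0],0,85],
    [[-12,-34,15],0,85],
    [[-6,-14,25],0,85],
    [[0,0,15],0,85],
    [[0,0,0],0,85]
  ]
}}

```text
time_s: 7.9
eef_pos: [0.4314, -0.346, 0.1178]
eef_rot: [-0.001, 0.226, 0.974, 0.001]
wrist_force: [0.4, 0.4, 0.1]
opening: 0.996
grasp_force: 0.0
```

```bash
python3 go.py bearing:23
```

```text
t 7.9 p [ 431.4 -346.   117.8] yaw 63.9 q [-0.89  0.3   1.77  0.    1.08 -2.01]
bearing:23 [-0.2 -1.8 94.8]
```

Call:
{"api": "servo_tool", "payload": {
  "commands": [
    [[0,-1,30],0,85],
    [[0,-1,35],0,85],
    [[0,0,18],0,85],
    [[0,0,8],0,85],
    [[0,0,2],0,85],
    [[0,0,0],0,85]
  ]
}}

```text
time_s: 8.65
eef_pos: [0.4317, -0.35, 0.0272]
eef_rot: [0.001, 0.226, 0.974, -0.0]
wrist_force: [0.5, 0.1, -0.0]
opening: 0.997
grasp_force: 0.0
```

```bash
python3 go.py bearing:23
```

```text
t 8.65 p [ 431.7 -350.    27.2] yaw 63.9 q [-0.89  0.45  1.79 -0.    0.91 -2.01]
bearing:23 [2.2 1.8 4.2]
```

Call:
{"api": "servo_tool", "payload": {
  "commands": [
    [[2,2,3],0,85],
    [[0,0,1],0,85],
    [[0,0,0],0,75],
    [[0,0,0],0,68],
    [[0,0,0],0,62],
    [[0,0,0],0,50],
    [[0,0,0],0,50],
    [[0,0,0],0,50]
  ]
}}

```text
time_s: 9.65
eef_pos: [0.4306, -0.3473, 0.023]
eef_rot: [0.0, 0.226, 0.974, -0.0]
wrist_force: [-0.7, 0.2, 5.8]
opening: 0.686
grasp_force: 65.3
```

```bash
python3 go.py bearing:23
```

```text
t 9.65 p [ 430.6 -347.3   23. ] yaw 63.9 q [-0.89  0.45  1.79 -0.    0.9  -2.01]
bearing:23 [ 0.  -0.1  0. ]
```

Call:
{"api": "servo_tool", "payload": {
  "commands": [
    [[0,0,-15],0,50],
    [[0,0,-40],0,50],
    [[0,0,-45],0,50],
    [[0,0,-20],0,50],
    [[0,0,0],0,50]
  ]
}}

```text
time_s: 10.28
eef_pos: [0.4311, -0.3477, 0.1447]
eef_rot: [0.002, 0.226, 0.974, -0.001]
wrist_force: [0.5, 0.8, -2.0]
opening: 0.691
grasp_force: 65.2
```

```bash
python3 go.py hub:140
```

```text
t 10.28 p [ 431.1 -347.7  144.7] yaw 63.9 q [-0.89  0.25  1.75  0.    1.13 -2.01]
hub:140 [ 95.3 256.5   3.8]
```

Call:
{"api": "servo_tool", "payload": {
  "commands": [
    [[6,16,0],0,50],
    [[12,32,0],0,50],
    [[16,44,0],0,50],
    [[17,46,0],0,50],
    [[17,46,0],0,50],
    [[15,40,0],0,50],
    [[9,24,0],0,50],
    [[3,8,0],0,50],
    [[0,0,10],0,50],
    [[0,0,0],0,50],
    [[0,0,0],0,50]
  ]
}}

```text
time_s: 11.65
eef_pos: [0.4574, -0.0759, 0.1319]
eef_rot: [-0.0, 0.227, 0.974, 0.0]
wrist_force: [0.7, -0.6, -1.6]
opening: 0.687
grasp_force: 65.1
```

```bash
python3 go.py hub:100; python3 -c "
from h import *
c=snap('side','s2');P=cloud(c)
cv2.imwrite('pics/s2c.png',cv2.resize(c['color'][200:350,240:420,::-1],None,fx=4,fy=4))
c=snap('top','t2')
"
```

```text
t 11.65 p [457.4 -75.9 131.9] yaw 63.8 q [-0.42  0.09  1.98 -0.    1.07 -1.53]
hub:100 [-0.7  0.9 31.9]
```

View pics/s2c.png

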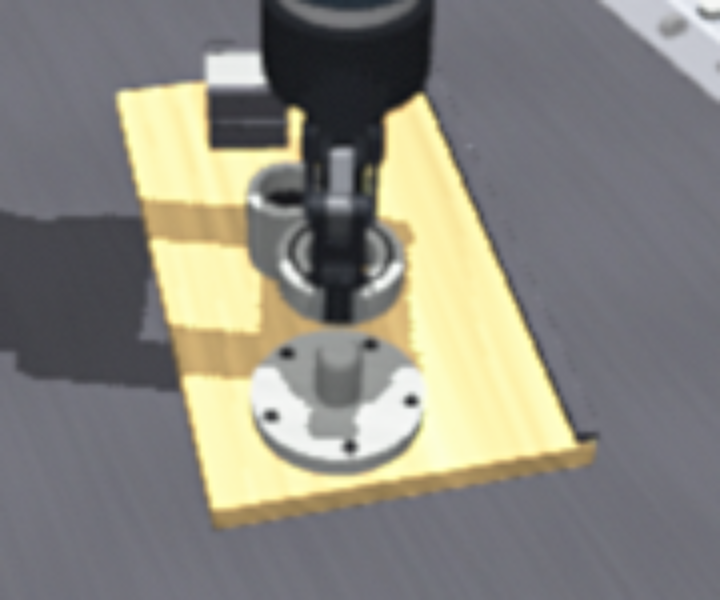

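The crop shows the bearing held level at (340,270), above the spigot at (338,370). The large socket stands upright at (280,220) on the board.

Call:
{"api": "servo_tool", "payload": {
  "commands": [
    [[-1,1,15],0,50],
    [[0,0,15],0,50],
    [[0,0,10],0,50],
    [[0,0,0],0,50],
    [[0,0,0],0,50]
  ]
}}

```text
time_s: 12.38
eef_pos: [0.4591, -0.0747, 0.0923]
eef_rot: [0.0, 0.226, 0.974, -0.0]
wrist_force: [-0.2, 0.0, -1.6]
opening: 0.689
grasp_force: 65.2
```

```bash
python3 go.py hub:55
```

```text
t 12.38 p [459.1 -74.7  92.3] yaw 63.9 q [-0.42  0.16  2.   -0.    0.98 -1.53]
hub:55 [ 0.3 -1.  37.3]
```

Call:
{"api": "servo_tool", "payload": {
  "commands": [
    [[0,-1,8],0,50],
    [[0,0,8],0,50],
    [[0,0,8],0,50],
    [[0,0,6],0,50],
    [[0,0,3],0,50],
    [[0,0,0],0,50]
  ]
}}

```text
time_s: 13.12
eef_pos: [0.4584, -0.0755, 0.059]
eef_rot: [-0.0, 0.226, 0.974, 0.0]
wrist_force: [0.8, -0.0, -1.3]
opening: 0.687
grasp_force: 65.2
```

```bash
python3 go.py hub:55
```

```text
t 13.12 p [458.4 -75.5  59. ] yaw 63.9 q [-0.42  0.22  2.01  0.    0.91 -1.53]
hub:55 [0.  0.1 4. ]
```

Call:
{"api": "servo_tool", "payload": {
  "commands": [
    [[0,0,2],0,50],
    [[0,0,1],0,50],
    [[0,0,1],0,50],
    [[0,0,0],0,50]
  ]
}}

```text
time_s: 13.62
eef_pos: [0.4585, -0.0755, 0.0553]
eef_rot: [-0.0, 0.226, 0.974, 0.0]
wrist_force: [0.0, -0.0, -1.4]
opening: 0.691
grasp_force: 65.2
```

Call:
{"api": "servo_tool", "payload": {
  "commands": [
    [[0,0,1],0,50],
    [[0,0,0],0,50]
  ]
}}

```text
time_s: 13.88
eef_pos: [0.4586, -0.0756, 0.055]
eef_rot: [-0.0, 0.226, 0.974, -0.0]
wrist_force: [-2.3, 1.7, 8.5]
opening: 0.689
grasp_force: 66.3
```

Seated with 8 N on it. Now release and rise.

Call:
{"api": "servo_tool", "payload": {
  "commands": [
    [[0,0,0],0,64],
    [[0,0,0],0,68],
    [[0,0,0],0,76],
    [[0,0,0],0,85],
    [[0,0,0],0,85],
    [[0,0,-20],0,85],
    [[0,0,-45],0,85],
    [[0,0,-50],0,85]
  ]
}}

```text
time_s: 14.88
eef_pos: [0.4578, -0.0753, 0.1699]
eef_rot: [-0.001, 0.226, 0.974, 0.0]
wrist_force: [0.8, -1.6, 0.6]
opening: 0.992
grasp_force: 0.0
```

```bash
python3 go.py small:110
```

```text
t 14.88 p [457.8 -75.3 169.9] yaw 63.9 q [-0.42  0.03  1.96 -0.    1.16 -1.53]
small:110 [-245.6 -167.3   59.5]
```

Call:
{"api": "servo_tool", "payload": {
  "commands": [
    [[-12,-8,0],0,85],
    [[-30,-20,0],0,75],
    [[-38,-26,0],0,65],
    [[-40,-28,0],0,55],
    [[-40,-28,0],0,50],
    [[-38,-26,0],0,50],
    [[-29,-19,10],0,50],
    [[-14,-9,20],0,50],
    [[-5,-3,20],0,50],
    [[0,0,10],0,50],
    [[0,0,0],0,50],
    [[0,0,0],0,50]
  ]
}}

```text
time_s: 16.38
eef_pos: [0.6063, -0.3335, 0.1102]
eef_rot: [0.001, 0.226, 0.974, -0.0]
wrist_force: [0.2, 0.2, 0.5]
opening: 0.58
grasp_force: 0.0
```

```bash
python3 go.py small:26
python3 - <<'E'
from h import *
snap('side','s3');c=snap('top','t3')
for n,(u,v,r,lo,hi) in dict(bearing=(379,246,20,.047,.057),large=(331,236,22,.062,.075)).items():
    Q=cloud(c)[v-r:v+r+1,u-r:u+r+1].reshape(-1,3);Q=Q[(Q[:,2]>lo)&(Q[:,2]<hi)]
    print(n,len(Q),Q.mean(0),cv2.minEnclosingCircle((Q[:,:2]*1000).astype(np.float32)))
E
```

```text
t 16.38 p [ 606.3 -333.5  110.2] yaw 63.9 q [-0.67  0.57  1.39  0.    1.18 -1.79]
small:26 [ 1.5 -0.8 84.2]
bearing 340 [ 0.45952588 -0.07389795  0.05331501] ((459.9224853515625, -74.32437896728516), 31.013671875)
large 167 [0.48199888 0.04298546 0.06969903] ((481.9959411621094, 43.346126556396484), 23.86665153503418)
```

Call:
{"api": "servo_tool", "payload": {
  "commands": [
    [[1,-1,25],0,50],
    [[0,0,30],0,50],
    [[0,0,18],0,50],
    [[0,0,8],0,50],
    [[0,0,0],0,50],
    [[0,0,0],0,50]
  ]
}}

```text
time_s: 17.23
eef_pos: [0.6054, -0.3348, 0.0296]
eef_rot: [0.001, 0.226, 0.974, -0.0]
wrist_force: [1.0, -0.3, 0.3]
opening: 0.583
grasp_force: 0.0
```

```bash
python3 go.py small:26
```

```text
t 17.23 p [ 605.4 -334.8   29.6] yaw 63.9 q [-0.68  0.68  1.41 -0.    1.05 -1.79]
small:26 [1.2 0.8 3.6]
```

Call:
{"api": "servo_tool", "payload": {
  "commands": [
    [[1,1,3],0,50],
    [[0,0,0],0,40],
    [[0,0,0],0,32],
    [[0,0,0],0,26],
    [[0,0,0],0,14],
    [[0,0,0],0,14],
    [[0,0,0],0,14],
    [[0,0,0],0,14]
  ]
}}

```text
time_s: 18.23
eef_pos: [0.6044, -0.3331, 0.0257]
eef_rot: [0.0, 0.226, 0.974, -0.0]
wrist_force: [-1.0, -0.9, 3.5]
opening: 0.263
grasp_force: 58.8
```

```bash
python3 go.py small:26
```

```text
t 18.23 p [ 604.4 -333.1   25.7] yaw 63.9 q [-0.68  0.68  1.41 -0.    1.05 -1.79]
small:26 [-0.4 -0.3 -0.3]
```

Call:
{"api": "servo_tool", "payload": {
  "commands": [
    [[0,0,-15],0,14],
    [[0,0,-40],0,14],
    [[0,0,-45],0,14],
    [[0,0,-30],0,14],
    [[0,0,0],0,14]
  ]
}}

```text
time_s: 18.85
eef_pos: [0.6057, -0.334, 0.1595]
eef_rot: [0.003, 0.226, 0.974, -0.001]
wrist_force: [-0.2, -0.2, -1.3]
opening: 0.262
grasp_force: 58.7
```

```bash
python3 go.py Psmall:150
```

```text
t 18.85 p [ 605.7 -334.   159.5] yaw 63.9 q [-0.68  0.51  1.37  0.    1.25 -1.79]
Psmall:150 [293.  340.8   7.1]
```

Call:
{"api": "servo_tool", "payload": {
  "commands": [
    [[13,15,0],0,14],
    [[26,30,0],0,14],
    [[32,38,0],0,14],
    [[35,41,0],0,14],
    [[35,41,0],0,14],
    [[35,41,0],0,14],
    [[35,41,0],0,14],
    [[33,38,0],0,14],
    [[27,31,0],0,14],
    [[15,17,0],0,14],
    [[7,8,0],0,14],
    [[0,0,0],0.16,14],
    [[0,0,0],0.17,14],
    [[0,0,0],0.17,14],
    [[0,0,0],0.17,14],
    [[0,0,0],0.17,14],
    [[0,0,0],0.17,14],
    [[0,0,0],0.17,14],
    [[0,0,0],0.13,14],
    [[0,0,0],0,14]
  ]
}}

```text
time_s: 21.35
eef_pos: [0.4909, 0.1017, 0.1546]
eef_rot: [-0.0, 0.772, 0.635, -0.001]
wrist_force: [-0.8, -0.3, -0.5]
opening: 0.258
grasp_force: 58.7
```

```bash
sed -i 's/Psmall=(492.7,100.9)/Psmall=(493,101.4)/' go.py; python3 go.py Psmall:80
```

```text
t 21.35 p [490.9 101.7 154.6] yaw -11.2 q [-0.03  0.13  1.88 -0.    1.13  0.16]
Psmall:80 [ 0.2  2.2 74.6]
```

Call:
{"api": "servo_tool", "payload": {
  "commands": [
    [[0,2,20],0,14],
    [[0,0,30],0,14],
    [[0,0,25],0,14],
    [[0,0,12],0,14],
    [[0,0,8],0,14],
    [[0,0,4],0,14],
    [[0,0,0],0,14],
    [[0,0,0],0,14]
  ]
}}

```text
time_s: 22.35
eef_pos: [0.4936, 0.1019, 0.0569]
eef_rot: [0.0, 0.773, 0.635, 0.0]
wrist_force: [0.3, -0.5, -0.8]
opening: 0.264
grasp_force: 58.7
```

```bash
python3 go.py Psmall:43.7
```

```text
t 22.35 p [493.6 101.9  56.9] yaw -11.2 q [-0.03  0.3   1.91  0.    0.92  0.16]
Psmall:43.7 [-0.6 -0.5 13.2]
```

Call:
{"api": "servo_tool", "payload": {
  "commands": [
    [[0,0,6],0,14],
    [[0,0,4],0,14],
    [[0,0,1],0,14],
    [[0,0,1],0,14],
    [[0,0,1],0,14],
    [[0,0,0],0,14]
  ]
}}

```text
time_s: 23.1
eef_pos: [0.4932, 0.1019, 0.0436]
eef_rot: [0.0, 0.773, 0.635, -0.0]
wrist_force: [-2.0, 0.1, 3.1]
opening: 0.259
grasp_force: 59.3
```

Contact. Release gently, rise, then turn back and head for the tall socket.

Call:
{"api": "servo_tool", "payload": {
  "commands": [
    [[0,0,0],0,28],
    [[0,0,0],0,34],
    [[0,0,0],0,42],
    [[0,0,0],0,42],
    [[0,0,-15],0,42],
    [[0,0,-40],0,42],
    [[0,0,-50],0,42],
    [[0,0,-15],0,60],
    [[0,0,0],-0.16,60],
    [[0,0,0],-0.17,60],
    [[0,0,0],-0.17,60],
    [[0,0,0],-0.17,60],
    [[0,0,0],-0.17,60],
    [[0,0,0],-0.17,60],
    [[0,0,0],-0.17,60],
    [[0,0,0],-0.13,60],
    [[0,0,0],0,60]
  ]
}}

```text
time_s: 25.22
eef_pos: [0.4928, 0.1019, 0.1633]
eef_rot: [-0.0, 0.227, 0.974, -0.0]
wrist_force: [-0.4, -0.2, -0.6]
opening: 0.7
grasp_force: 0.0
```

```bash
python3 go.py tall:160
```

```text
t 25.23 p [492.8 101.9 163.3] yaw 63.8 q [-0.03  0.12  1.87  0.    1.15 -1.15]
tall:160 [ 14.5 279.6   3.2]
```

Call:
{"api": "servo_tool", "payload": {
  "commands": [
    [[1,18,0],0,60],
    [[2,36,0],0,60],
    [[2,45,0],0,60],
    [[2,46,0],0,60],
    [[2,46,0],0,60],
    [[2,42,0],0,60],
    [[2,30,0],0,60],
    [[1,14,0],0,60],
    [[0,3,20],0,60],
    [[0,0,20],0,60],
    [[0,0,0],0,60],
    [[0,0,0],0,60]
  ]
}}

```text
time_s: 26.72
eef_pos: [0.6038, 0.3587, 0.1231]
eef_rot: [-0.0, 0.226, 0.974, -0.0]
wrist_force: [0.9, -0.1, 0.4]
opening: 0.704
grasp_force: 0.0
```

```bash
python3 go.py tall:52
```

```text
t 26.73 p [603.8 358.7 123.1] yaw 63.8 q [ 0.37  0.58  1.35 -0.    1.21 -0.75]
tall:52 [ 0.8  0.2 71.1]
```

Call:
{"api": "servo_tool", "payload": {
  "commands": [
    [[1,0,25],0,60],
    [[0,0,25],0,60],
    [[0,0,14],0,60],
    [[0,0,7],0,60],
    [[0,0,0],0,60],
    [[0,0,0],0,50],
    [[0,0,0],0,42],
    [[0,0,0],0,34],
    [[0,0,0],0,20],
    [[0,0,0],0,20],
    [[0,0,0],0,20],
    [[0,0,0],0,20]
  ]
}}

```text
time_s: 28.22
eef_pos: [0.6033, 0.36, 0.053]
eef_rot: [0.0, 0.226, 0.974, 0.0]
wrist_force: [-1.6, -0.6, 5.3]
opening: 0.362
grasp_force: 59.3
```

```bash
python3 go.py tall:52
```

```text
t 28.23 p [603.3 360.   53. ] yaw 63.9 q [ 0.37  0.67  1.37 -0.    1.1  -0.75]
tall:52 [-0.3 -0.8  1. ]
```

Call:
{"api": "servo_tool", "payload": {
  "commands": [
    [[0,0,-15],0,20],
    [[0,0,-40],0,20],
    [[0,0,-50],0,20],
    [[0,0,-25],0,20],
    [[0,0,0],0,20],
    [[0,0,0],0,20]
  ]
}}

```text
time_s: 28.98
eef_pos: [0.6019, 0.3596, 0.1805]
eef_rot: [-0.001, 0.226, 0.974, -0.001]
wrist_force: [-0.1, -0.1, -2.4]
opening: 0.361
grasp_force: 59.5
```

```bash
python3 go.py Ptall:180
```

```text
t 28.98 p [601.9 359.6 180.5] yaw 63.9 q [ 0.37  0.52  1.31  0.    1.31 -0.75]
Ptall:180 [ -94.3 -321.3    1. ]
```

Call:
{"api": "servo_tool", "payload": {
  "commands": [
    [[-6,-20,0],0,20],
    [[-11,-38,0],0,20],
    [[-13,-45,0],0,20],
    [[-14,-47,0],0,20],
    [[-14,-47,0],0,20],
    [[-13,-44,0],0,20],
    [[-12,-40,0],0,20],
    [[-7,-25,0],0,20],
    [[-4,-13,10],0,20],
    [[0,-2,25],0,20],
    [[0,0,25],0,20],
    [[0,0,20],0,20],
    [[0,0,8],0,20],
    [[0,0,0],0,20],
    [[0,0,0],0,20]
  ]
}}

```text
time_s: 30.85
eef_pos: [0.5465, 0.0304, 0.0949]
eef_rot: [0.001, 0.226, 0.974, 0.0]
wrist_force: [-0.5, 0.4, -1.1]
opening: 0.364
grasp_force: 59.7
```

```bash
python3 go.py Ptall:71
```

```text
t 30.85 p [546.5  30.4  94.9] yaw 63.9 q [-0.16  0.32  1.79  0.    1.03 -1.28]
Ptall:71 [ 0.9 -1.4 23.9]
```

Call:
{"api": "servo_tool", "payload": {
  "commands": [
    [[0,-1,10],0,20],
    [[0,0,6],0,20],
    [[0,0,4],0,20],
    [[0,0,1],0,20],
    [[0,0,1],0,20],
    [[0,0,0],0,20]
  ]
}}

```text
time_s: 31.6
eef_pos: [0.5457, 0.0294, 0.0724]
eef_rot: [0.0, 0.226, 0.974, 0.0]
wrist_force: [-0.1, 0.7, -1.3]
opening: 0.366
grasp_force: 59.7
```

Call:
{"api": "servo_tool", "payload": {
  "commands": [
    [[0,0,1],0,20],
    [[0,0,1],0,20],
    [[0,0,0],0,20]
  ]
}}

```text
time_s: 31.98
eef_pos: [0.5458, 0.0293, 0.0709]
eef_rot: [0.0, 0.226, 0.974, -0.0]
wrist_force: [-3.6, -0.1, 4.4]
opening: 0.357
grasp_force: 60.2
```

Call:
{"api": "servo_tool", "payload": {
  "commands": [
    [[0,0,0],0,36],
    [[0,0,0],0,42],
    [[0,0,0],0,50],
    [[0,0,0],0,50],
    [[0,0,-15],0,50],
    [[0,0,-40],0,50],
    [[0,0,-50],0,50],
    [[0,0,-40],0,50],
    [[0,50,0],0,50],
    [[0,50,0],0,50],
    [[0,50,0],0,50],
    [[0,50,0],0,50],
    [[0,50,0],0,50],
    [[0,0,0],0,50],
    [[0,0,0],0,50]
  ]
}}

```text
time_s: 33.85
eef_pos: [0.6553, 0.2538, 0.2157]
eef_rot: [0.0, 0.226, 0.974, -0.0]
wrist_force: [-0.1, -0.3, 0.3]
opening: 0.589
grasp_force: 0.0
```

Run:
```python
from h import *
c=snap('top','t4');s=snap('side','s4');P=cloud(c)
H=np.array([458.4,-75.4]);V=np.array([504.1,159.3]);ey=(V-H)/np.hypot(*(V-H));ex=np.array([ey[1],-ey[0]]);O=(H+V)/2
for n,x,y,r,lo,hi in [('bearing',458,-75,40,.047,.058),('large',481,42,30,.062,.075),('small',493,101,16,.044,.056),('tall',545,30,22,.087,.1)]:
    m=(P[...,2]>lo)&(P[...,2]<hi)&(np.hypot(P[...,0]*1000-x,P[...,1]*1000-y)<r);Q=P[m]
    (a,b),rad=cv2.minEnclosingCircle((Q[:,:2]*1000).astype(np.float32));p=np.array([a,b])
    print(n,len(Q),p.round(1),round(rad,1),Q[:,2].mean().round(4),'board',((p-O)@ex).round(1),((p-O)@ey).round(1))
cv2.imwrite('pics/fin.png',np.hstack([cv2.resize(a[:,:,::-1],None,fx=3,fy=3) for a in (c['color'][165:295,255:385+30][:, :130],s['color'][195:325,260:390])]))
```

```text
bearing 364 [459.8 -74.2] 31.0 0.0535 board 1.2 -118.1
large 167 [481.9  43.2] 23.7 0.0697 board 0.4 1.4
small 44 [494.5 102.4] 11.6 0.0517 board 1.5 61.8
tall 85 [546.3  30.7] 15.7 0.0943 board 66.0 1.4
```

View pics/fin.png

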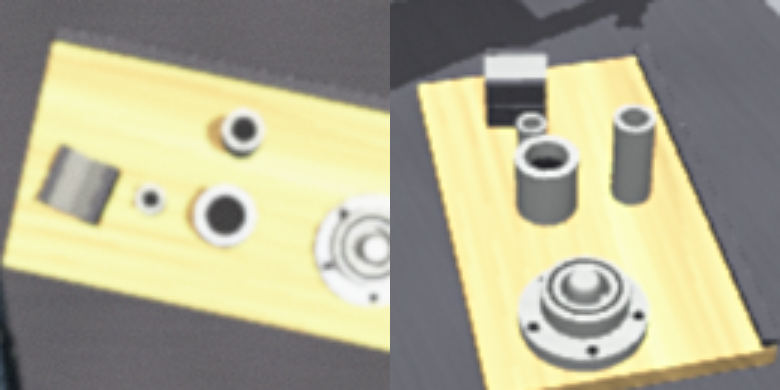

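The picture shows the bearing seated flat round the spigot (585,290), the large socket (548,180), the small one (530,125) and the tall one (633,155), all upright and in place. Measured positions are within tolerance and the gripper is clear.

```bash
python3 -c "
from bench import ctrl
print(ctrl.hand_in())"
```

```text
the job is handed in; nothing more can be done
None
```

I handed the job in at about 34 s: the bearing is seated flat on the hub flange round the spigot, the three sockets stand upright within tolerance, and I left the spanner and look-alikes alone; the hand-in returned no verdict.

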